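Move the charged battery pack from the charger into the work floodlight

ROBOT

A 6-joint arm with a two-finger parallel gripper is mounted at the origin on the work surface. World frame = base frame: x ahead of the robot, y to its left, z up, the work surface at z = 0. Lengths are in mm, angles in rad, forces in N, time in s.
With the tool pointing down it reaches from about 350 to 875 mm from the base axis. Payload 4.2 kg.
Tool frame: the origin (TCP) lies midway between the tips of the shut fingers; the grasp point (between the pads) lies 19 mm behind it; z points along the fingers, y is the line along which they close (so a half turn about z gives the same grasp; the last joint's range is limited). The gripper opens to 85 mm and grips with 20 to 120 N. Pads are 22 mm wide; open, the fingers measure 114 mm over their backs; the gripper's body (76 mm by 85 mm) begins 54 mm behind the grasp point. The pads swing forward as they close: fully open they stand 13 mm farther back than shut.
Start: joints at [1.46, 0.385, 0.008, 0, -1.194, -0.259], TCP at [225.86, 582.74, 231.312] pointing down, gripper open.
Joint ranges: [-3.14, 3.14], [-1.21, 2.06], [-1.07, 1.41], [-3.16, 2.05], [-2.99, -0.16], [-3.1, 3.1]. Speed limits (rad/s): [2.79, 2.79, 3.14, 3.14, 3.14, 3.14].

INTERFACE

Orientations are given as a unit quaternion [x, y, z, w].
In Python, from bench import arm gives the robot as it stands. The module is installed in compiled form; this text tells all that it offers.
- The arm moves only by the shell command python3 -m handwheel 'ROWS' [OPENING]. ROWS is JSON, a list of rows, each an object of numbers: "x", "y", "z": the shift along the world's x, y, z each as a share of 20 cm, from -1 to 1; "ax", "ay", "az": the turn, a rotation vector about the world's x, y, z each as a share of 90 degrees, from -1 to 1. In form: [{"x": .., "y": .., "z": .., "ax": .., "ay": .., "az": ..}, ...]. A call has exactly 8 rows; each row shifts and turns the commanded pose from where the row before left it; what a row does not reach is not made up. A row lasts 1/10 s, in which the tool goes at most 50 mm and 8.59 degrees, less where a joint would pass 70% of its speed; a pose out of reach is approached as far as the arm can. A call with a number of a shift or a turn outside -1 to 1 is refused whole. A call with a gripper value outside its range is refused whole. OPENING is the opening, from -1 (shut) to 1 (fully open), set as the call begins (- or left out, the last holds). The fingers move at their own pace and stop on an object; the grip force is fixed at half the most. Time passes only in rows, so rows that do not move let the fingers close, or fill a call up. It gives the time, the measured TCP pose, the force, the opening and the grip force at its end, in the units of the state.
- arm.read_state(): the state, without advancing time (a new reading comes with each control period).
- arm.get_image(name): name is "scene" or "top" or "wrist"; returns the picture (400x640x3 uint8, red, green, blue); there is no depth.
- arm.camera_params(name): a dict with "K" (3x3 intrinsics, pixels), "position" and "orientation" of the camera in the world. Camera axes: x right, y down, z forward; pixel columns grow to the right and rows downward; lengths in mm; the calibration is good to about 2 mm. A picture is of the moment at which its call begins: read the wrist's pose just before it. camera_params takes no time and is no camera call; for the wrist camera it gives the pose at the moment of the call.
- arm.job_done(): hands the job in; it is judged then, once.
The state is a dict: "clock": time; "joints": joint angles; "joint_vel": joint speeds; "joint_efforts": joint torques, N m; "position": TCP position; "ee_rot": TCP orientation; "contact_force": force on the tool from outside, world axes, zero at the start; "wrist_torque": the same for the moment, N m; "gripper_width": finger opening in mm; "grasp_force": force on a finger pad.
Only numpy, scipy, OpenCV 4.12 (cv2) and the standard library are available. Lean on these libraries where they do the work, as an engineer would, in place of code of your own. Each camera call takes 0.05 s, during which the arm holds its last target. There are 200 camera calls.

TASK

Unclip the battery pack from the sloping charger by pinching its two side buttons together, lift it out, and clip it into the well on top of the floodlight: with the buttons held in, press it right down against the sprung plate and let the buttons spring back out so that it stays locked in. Do not disturb the file, the pliers or the dowel block.

Things in the scene. Friction and masses are not known exactly. Their poses are not given: they have to be found in the camera images.
- pack: Black battery pack, a block 70 (x) by 48 (y) by 98 (z) mm, 0.25 to 0.45 kg, the same after half a turn about z. Origin: centre of its underside; z runs up to its top. A grey sprung button stands on each y side, with a leg and a catch below it. It starts clipped in the charger, with the same slope, and comes out along its own z axis
- pack_grip (a point): point midway between the two buttons, 68 mm above the pack's underside; axes as the pack's. Each button's face is 32 mm wide (x) and 30 mm high (z); face to face along y they measure 66 mm when out, 52 mm when both are fully in. A button needs about 8.5 N to start and 17.5 N to be fully in (7 mm)
- pack_catches (a point): point midway between the two catches, 11 mm above the pack's underside; axes as the pack's. Each outward catch is 24 mm wide (x), 10 mm high and reaches 33 mm from the middle when its button is out, 26 mm when in. Square-edged: the pack neither leaves nor enters a well unless both buttons are at least 5 mm in
- button_a (a joint): press of the button on the pack's +y side: 0 out, 0.007 m fully in; springs back out
- button_b (a joint): press of the button on the pack's -y side: 0 out, 0.007 m fully in; springs back out
- charger: Grey charger fixed to the table, footprint 130 (x) by 100 (y) mm. Origin: centre of its underside. The mouth of its well leans 20 degrees from vertical towards the charger's own -x (roughly to the robot). The well is 74 by 52 mm inside and 32 mm deep, with sloping lead-in lips to 39 mm, and holds the pack's foot
- charger_seat (a point): centre of the floor of the charger's well, 34 mm above the table, where the pack's origin starts; axes are those of the charger's body, not sloped
- floodlight: Low grey cordless floodlight fixed to the table, 132 (x) by 130 (y) mm, 63 mm high at most, white light panel on its far (+x) face. Origin: on the underside, below the middle of a well that opens straight up: 74 (x) by 52 (y) mm inside, 32 mm deep, with sloping lead-in lips to 39 mm above its floor
- lamp_seat (a point): centre of the floor of the floodlight's well, 24 mm above the table, where the pack's origin goes; axes as the floodlight's; pack's x along its x, either way round. Ledges on the y sides, 58 mm apart, undersides 20.5 mm above the floor, take the catches, which spring out under them only with the pack within 4 mm of the floor. Locked, it rides about 4.5 mm above the floor
- plate (a joint): sprung metal plate on the floor of the floodlight's well: 0 at rest, its top 12 mm above the floor; 0.012 m when flush with the floor. It pushes up with 5 N at rest and 7.4 N when flush, and lifts an unlocked pack
- file: bystander: loose steel file with a wooden handle, 250 mm long along its x, 25 mm thick, origin underside middle
- pliers: bystander: loose pliers with red handles, 170 mm long along its x, 66 mm wide, 14 mm thick, origin underside near the pivot
- dowel_block: bystander: loose wooden block 85 by 85 by 22 mm with five upright dowels, 112 mm high over all, origin centre of the underside
Things that resemble listed ones, but are neither listed nor needed, are in the scene too. What is shaped like the charger but purple is not meant. What is shaped like the pack but blue is not meant.

How it is judged:
By the outcome, as a careful person would: the job done as asked, in the order asked, and still so for the second after the job is handed in, with the robot touching nothing.
It also fails if it takes over 45 s, if anything falls off the work surface, if the arm or the gripper's body presses on something with over 40 N, if the wrist force passes 120 N, or if a joint passes its speed limit or range.

## Working session

There is one attempt and no reset: what is moved stays moved. The work goes in short steps, Python scripts to look and compute and a shell command to move; the robot and the scene stay as the last step left them, time stands still between calls to the robot, and variables do not carry over. Pictures are saved under pics/ and viewed, at most 13 in all, crops included, and the job is handed in when it is done.

```bash
mkdir -p pics; python3 - <<'E'
from bench import arm
import cv2
print(arm.read_state())
for n in("scene","top"):
    im=arm.get_image(n); cv2.imwrite(f"pics/{n}0.png",im[:,:,::-1]); p=arm.camera_params(n); print(n,p)
E
```

```text
{'clock': 0.0, 'joints': array([ 1.45959947e+00,  3.85574987e-01,  6.63428806e-03, -5.44992545e-04,
       -1.19400767e+00, -2.58577180e-01]), 'joint_vel': array([-0.00100023,  0.00012533, -0.00111399, -0.00199713, -0.0010939 ,
        0.00055189]), 'joint_efforts': array([-5.96813225e-04, -3.92292738e+01,  1.88400936e+01,  4.18624476e+00,
       -4.60044030e-03,  5.50314994e-07]), 'position': array([225.64972035, 582.21363482, 230.2069524 ]), 'ee_rot': array([ 9.82937940e-01, -1.83934187e-01, -1.73365137e-04,  1.09174747e-03]), 'contact_force': array([ 0.29355384, -0.07819396,  0.29073938]), 'wrist_torque': array([ 0.03606406,  0.03021592, -0.00012372]), 'grasp_force': 0.0, 'gripper_width': 85.6342998609415}
scene {'K': array([[418.45449255,   0.        , 318.6289387 ],
       [  0.        , 418.45449255, 199.4080227 ],
       [  0.        ,   0.        ,   1.        ]]), 'position': array([1024.48796212, -184.27480719,  813.27131639]), 'orientation': array([ 0.76649484,  0.59388614, -0.15240242, -0.19120258])}
top {'K': array([[493.29503431,   0.        , 314.5497941 ],
       [  0.        , 493.29503431, 201.14666537],
       [  0.        ,   0.        ,   1.        ]]), 'position': array([ 440.48061131,  -68.13816794, 1387.21477339]), 'orientation': array([-0.70058448,  0.71034063, -0.05097967,  0.04470623])}
```

View pics/scene0.png

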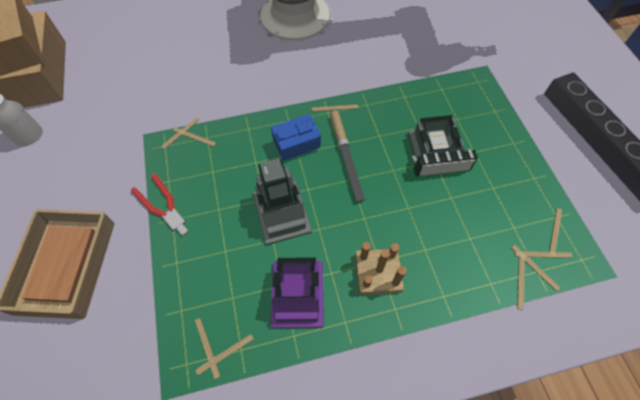

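View pics/top0.png

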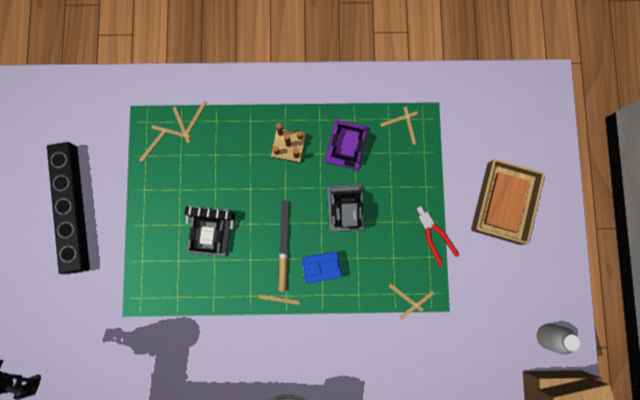

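The scene view shows the charger with the black pack at about (280,205), the floodlight at (442,148) and the purple decoy at (298,292). The file lies between charger and floodlight, with the dowels at (380,270). In the top view the charger is at (347,208), the floodlight at (209,232) and the file at (284,245).

```bash
cat > h.py <<'E'
from bench import arm
import numpy as np, cv2
from scipy.spatial.transform import Rotation as R
def ray(p,uv):
    d=np.linalg.solve(p["K"],[uv[0],uv[1],1.0]); return np.array(p["position"]),R.from_quat(p["orientation"]).apply(d)
def plane(p,uv,z):
    o,d=ray(p,uv); return o+d*(z-o[2])/d[2]
def proj(p,X):
    c=R.from_quat(p["orientation"]).inv().apply(np.atleast_2d(X)-p["position"]); q=c@p["K"].T; return q[:,:2]/q[:,2:]
def tri(rs):
    A=0;b=0
    for o,d in rs:
        d=d/np.linalg.norm(d);M=np.eye(3)-np.outer(d,d);A=A+M;b=b+M@o
    return np.linalg.solve(A,b)
def snap(n,name):
    p=arm.camera_params(n);im=arm.get_image(n);cv2.imwrite(f"pics/{name}.png",im[:,:,::-1]);return p,im
E
python3 - <<'E'
from h import *
t=arm.camera_params("top")
for n,uv,z in[("charger",(347,208),60),("lamp",(209,232),55),("file0",(285,202),15),("file1",(283,290),15),("blue",(321,267),30),("dowel",(289,145),20)]: print(n,plane(t,uv,z).round())
w=arm.camera_params("wrist");s=arm.read_state();r=R.from_quat(s["ee_rot"]);print(w["K"],r.inv().apply(w["position"]-s["position"]),(r.inv()*R.from_quat(w["orientation"])).as_matrix().round(3))
t0=cv2.imread("pics/top0.png");s0=cv2.imread("pics/scene0.png")
a=cv2.resize(t0[170:270,175:275],(400,400),interpolation=3);b=cv2.resize(t0[170:270,300:400],(400,400),interpolation=3)
cv2.imwrite("pics/crop1.png",np.hstack([a,b]))
E
```

```text
charger [ 601. -169.   60.]
lamp [542. 205.  55.]
file0 [626.   1.  15.]
file1 [383.   8.  15.]
blue [444. -97.  30.]
dowel [789. -11.  20.]
[[316.2662946    0.         316.59530272]
 [  0.         316.2662946  202.3849892 ]
 [  0.           0.           1.        ]] [  68.91321052    0.60472974 -142.70748301] [[-0.    -0.964 -0.265]
 [ 1.    -0.     0.001]
 [-0.001 -0.265  0.964]]
```

View pics/crop1.png

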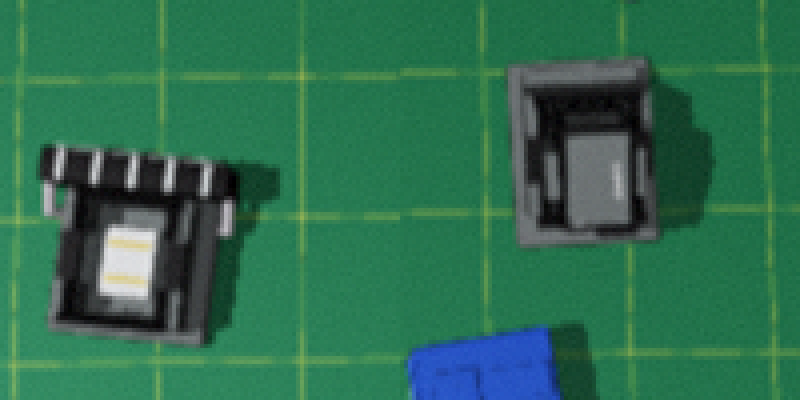

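The crop shows the floodlight's far edge running from (40,150) to (237,185), its plate label centred near (128,262), and the pack's top face around (598,180) in the charger. I'll move over the floodlight for a wrist view.

```bash
python3 -m handwheel '[{"x":0.15,"y":-0.18},{"x":0.15,"y":-0.18},{"x":0.15,"y":-0.18},{"x":0.15,"y":-0.18},{"x":0.15,"y":-0.18},{"x":0.15,"y":-0.18},{"x":0.15,"y":-0.18},{"x":0.15,"y":-0.18}]' 1; python3 - <<'E'
from h import *
t=arm.camera_params("top")
c=lambda u,v,z,off:plane(t,(off+u/4,170+v/4),z)
for a,b in[((50,330),(207,345)),((40,150),(237,185))]: d=c(*a,60,175)-c(*b,60,175);print("lamp y",np.degrees(np.arctan2(-d[0],d[1])))
for a,b in[((518,245),(658,238)),((510,66),(648,60))]: d=c(a[0]-400,a[1],40,300)-c(b[0]-400,b[1],40,300);print("chg y",np.degrees(np.arctan2(-d[0],d[1])))
E
```

```text
lamp y -6.2329232324587185
lamp y -10.87474869030501
chg y 2.074333319022673
chg y 1.7740757475369653invalid input at $[0]: expected keys x, y, z, ax, ay, az
```

```bash
python3 -m handwheel '[{"x":0.15,"y":-0.18,"z":0,"ax":0,"ay":0,"az":0},{"x":0.15,"y":-0.18,"z":0,"ax":0,"ay":0,"az":0},{"x":0.15,"y":-0.18,"z":0,"ax":0,"ay":0,"az":0},{"x":0.15,"y":-0.18,"z":0,"ax":0,"ay":0,"az":0.05},{"x":0.15,"y":-0.18,"z":0,"ax":0,"ay":0,"az":0.05},{"x":0.15,"y":-0.18,"z":0,"ax":0,"ay":0,"az":0.05},{"x":0.15,"y":-0.18,"z":0,"ax":0,"ay":0,"az":0},{"x":0.15,"y":-0.18,"z":0,"ax":0,"ay":0,"az":0}]' 1
```

```text
clock: 0.9
position: [466.6, 293.0, 231.1]
ee_rot: [0.998, -0.067, -0.0, 0.0]
contact_force: [0.3, 0.7, -0.3]
gripper_width: 85.4
grasp_force: 0.0
```

```bash
python3 -m handwheel '[{"x":0.15,"y":-0.18,"z":0,"ax":0,"ay":0,"az":0},{"x":0.15,"y":-0.18,"z":0,"ax":0,"ay":0,"az":0},{"x":0.07,"y":-0.08,"z":0,"ax":0,"ay":0,"az":0},{"x":0,"y":0,"z":0,"ax":0,"ay":0,"az":0},{"x":0,"y":0,"z":0,"ax":0,"ay":0,"az":0},{"x":0,"y":0,"z":0,"ax":0,"ay":0,"az":0},{"x":0,"y":0,"z":0,"ax":0,"ay":0,"az":0},{"x":0,"y":0,"z":0,"ax":0,"ay":0,"az":0}]'; python3 - <<'E'
from h import *
import pickle
p,im=snap("wrist","lamp1");pickle.dump(p,open("lamp1.pkl","wb"));print(p)
E
```

```text
clock: 1.7
position: [539.3, 207.6, 231.4]
ee_rot: [0.998, -0.066, 0.0, -0.0]
contact_force: [0.6, -0.4, 0.8]
gripper_width: 85.9
grasp_force: 0.0
{'K': array([[316.2662946 ,   0.        , 316.59530272],
       [  0.        , 316.2662946 , 202.3849892 ],
       [  0.        ,   0.        ,   1.        ]]), 'position': array([607.31429411, 197.51996349, 374.18942975]), 'orientation': array([-0.65270407,  0.74569298,  0.10055416, -0.08836426])}
```

View pics/lamp1.png

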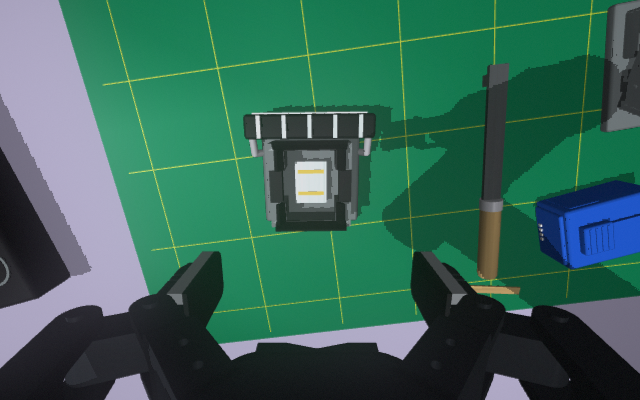

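The floodlight's well faces the camera squarely, with the label on its plate at about (311,183) and the outer body spanning columns 265–358. Next is the charger.

```bash
python3 -m handwheel '[{"x":0.01,"y":-0.23,"z":0,"ax":0,"ay":0,"az":0},{"x":0.01,"y":-0.23,"z":0,"ax":0,"ay":0,"az":0.03},{"x":0.01,"y":-0.23,"z":0,"ax":0,"ay":0,"az":0.03},{"x":0.01,"y":-0.23,"z":0,"ax":0,"ay":0,"az":0.03},{"x":0.01,"y":-0.23,"z":0,"ax":0,"ay":0,"az":0.02},{"x":0.01,"y":-0.23,"z":0,"ax":0,"ay":0,"az":0},{"x":0.01,"y":-0.23,"z":0,"ax":0,"ay":0,"az":0},{"x":0.01,"y":-0.23,"z":0,"ax":0,"ay":0,"az":0}]';python3 -m handwheel '[{"x":0,"y":0,"z":0,"ax":0,"ay":0,"az":0},{"x":0,"y":0,"z":0,"ax":0,"ay":0,"az":0},{"x":0,"y":0,"z":0,"ax":0,"ay":0,"az":0},{"x":0,"y":0,"z":0,"ax":0,"ay":0,"az":0},{"x":0,"y":0,"z":0,"ax":0,"ay":0,"az":0},{"x":0,"y":0,"z":0,"ax":0,"ay":0,"az":0},{"x":0,"y":0,"z":0,"ax":0,"ay":0,"az":0},{"x":0,"y":0,"z":0,"ax":0,"ay":0,"az":0}]'; python3 - <<'E'
from h import *
import pickle
p,im=snap("wrist","chg1");pickle.dump(p,open("chg1.pkl","wb"))
uv=proj(p,[[600,-169,34],[566,-169,126]]);print(uv)
E
python3 -m handwheel '[{"x":0,"y":0,"z":-0.05,"ax":0,"ay":-0.06,"az":0},{"x":0,"y":0,"z":-0.05,"ax":0,"ay":-0.06,"az":0},{"x":0,"y":0,"z":-0.05,"ax":0,"ay":-0.06,"az":0},{"x":0,"y":0,"z":-0.05,"ax":0,"ay":-0.04,"az":0},{"x":0,"y":0,"z":0,"ax":0,"ay":0,"az":0},{"x":0,"y":0,"z":0,"ax":0,"ay":0,"az":0},{"x":0,"y":0,"z":0,"ax":0,"ay":0,"az":0},{"x":0,"y":0,"z":0,"ax":0,"ay":0,"az":0}]'; python3 - <<'E'
from h import *
import pickle
p,im=snap("wrist","chg2");pickle.dump(p,open("chg2.pkl","wb"))
uv=proj(p,[[600,-169,34],[566,-169,126]]);print(uv)
c1=cv2.imread("pics/chg1.png");c2=cv2.imread("pics/chg2.png")
cv2.imwrite("pics/both.png",np.hstack([cv2.resize(c[40:240,220:420],(400,400),interpolation=3) for c in(c1,c2)]))
E
```

```text
clock: 2.55
position: [555.8, -162.6, 231.6]
ee_rot: [1.0, 0.02, 0.0, 0.0]
contact_force: [-0.0, -0.4, -0.2]
gripper_width: 85.5
grasp_force: 0.0
clock: 3.35
position: [555.9, -161.0, 231.3]
ee_rot: [1.0, 0.02, 0.0, 0.0]
contact_force: [0.4, 0.2, 0.1]
gripper_width: 85.4
grasp_force: 0.0
[[324.41748127 139.60584494]
 [325.30361302 190.94202983]]
clock: 4.2
position: [557.1, -161.3, 192.1]
ee_rot: [0.985, 0.019, 0.172, 0.003]
contact_force: [-0.3, -0.5, -0.5]
gripper_width: 85.7
grasp_force: 0.0
[[322.30646037 200.51330566]
 [324.81796922 237.7846784 ]]
```

View pics/both.png

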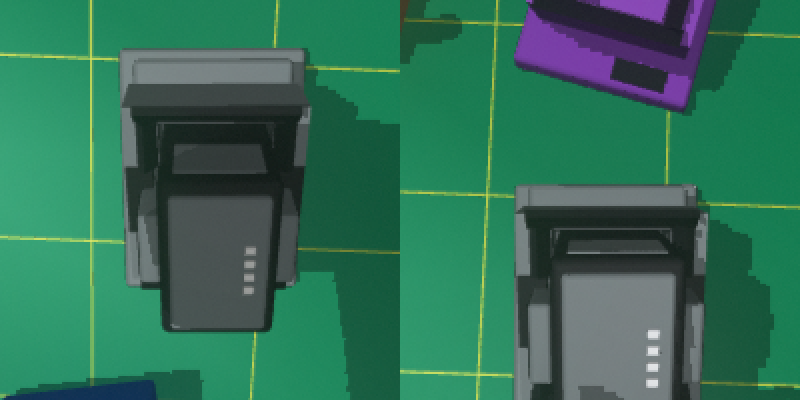

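Left crop: the pack's grey top panel spans about (168–272, 195–328), with its LEDs at (249,270). Right crop: the panel starts at row 272 but its lower part is cut off, so I'll crop again together with the lamp.

```bash
python3 - <<'E'
import cv2,numpy as np
c=cv2.imread("pics/chg2.png")[120:270,250:400];l=cv2.imread("pics/lamp1.png")[95:245,235:385]
cv2.imwrite("pics/both2.png",np.hstack([cv2.resize(a,(400,400),interpolation=2) for a in(c,l)]))
E
```

```text
(no output)
```

View pics/both2.png

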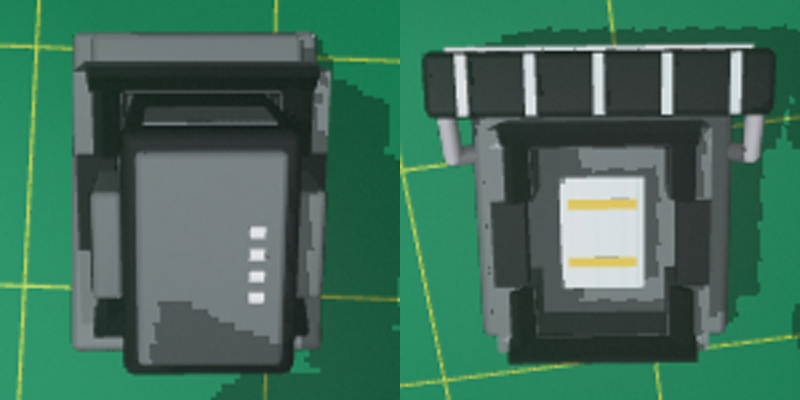

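Left crop: the pack's panel corners are about (135,151), (288,151), (292,363) and (138,363), with the LEDs at (257,265). Right crop: the label spans (160–243, 178–287), the well's side notches are at 128 and 277, and its front lip runs from (110,361) to (297,361).

```bash
python3 - <<'E'
from h import *
import pickle
L=lambda n:pickle.load(open(n,"rb"))
p1,p2,pl=L("chg1.pkl"),L("chg2.pkl"),L("lamp1.pkl")
f1=lambda u:(220+u[0]/2,40+u[1]/2);f2=lambda u:(250+u[0]/2.667,120+u[1]/2.667);fl=lambda u:(235+u[0]/2.667,95+u[1]/2.667)
T=lambda a,b:tri([ray(p1,f1(a)),ray(p2,f2(b))])
pts={n:T(a,b) for n,a,b in[("led",(249,271),(257,265)),("TL",(168,196),(135,151)),("TR",(273,196),(288,151)),("BL",(172,327),(138,363)),("BR",(270,327),(292,363)),("base TL",(121,49),(76,34)),("baseTR",(306,49),(314,34))]}
for n in pts:print(n,pts[n].round(1))
c=np.mean([pts[k] for k in("TL","TR","BL","BR")],0);print("panel c",c.round(1))
# single-view: panel corners on plane at nominal tilted top
a=np.array([-np.sin(np.radians(20)),0,np.cos(np.radians(20))])
ax=R.from_euler("z",2,degrees=True).apply(a)
for p,f,q in((p1,f1,[(168,196),(273,196),(272,327),(170,327)]),(p2,f2,[(135,151),(288,151),(292,363),(138,363)])):
    s=np.array([598,-169,34.]);
    for _ in range(10):
        P=[]
        for u in q:
            o,d=ray(p,f(u));P.append(o+d*((s+98*ax-o)@ax)/(d@ax))
        m=np.mean(P,0);s=m-98*ax;s=s-ax*((s[2]-34)/ax[2])
        s[2]=34
    y=(P[3]+P[0]-P[1]-P[2]);print("seat",s.round(1),"yaw",np.degrees(np.arctan2(-y[0],y[1])),"grip",(s+68*ax).round(1))
    e=(P[0]+P[1]-P[2]-P[3])/2;print("x-edge yaw",np.degrees(np.arctan2(e[1],e[0])),np.linalg.norm(e),np.linalg.norm(y)/2)
for n,q,z in(("label",[(160,178),(243,178),(243,287),(163,287)],36),("lip front",[(110,361),(297,361)],63),("notch",[(128,240),(277,240)],60),("panel top",[(26,52),(372,52)],60)):
    P=[plane(pl,fl(u),z) for u in q];print(n,np.round(P,1).tolist(),np.mean(P,0).round(1));d=P[0]-P[1];print("yaw",np.degrees(np.arctan2(-d[0],d[1])))
E
```

```text
led [ 579.4 -183.6  127.4]
TL [ 607.6 -150.7  132.4]
TR [ 609.2 -190.3  132.4]
BL [ 551.7 -153.3  114.5]
BR [ 553.1 -195.4  113.8]
base TL [ 675.6 -118.8    6.2]
baseTR [ 679.4 -217.9    6.9]
panel c [ 580.4 -172.4  123.3]
seat [ 614.3 -171.2   34. ] yaw 2.238635881822667 grip [ 591.  -172.    97.9]
x-edge yaw 3.9862378863728534 59.52094544239432 41.00134130328558
seat [ 613.7 -171.    34. ] yaw 2.103323367384484 grip [ 590.4 -171.8   97.9]
x-edge yaw 4.031072876272515 58.95692694035696 40.63276418816941
label [[562.9, 226.6, 36.0], [558.5, 193.6, 36.0], [513.4, 199.2, 36.0], [517.8, 232.2, 36.0]] [538.1 212.9  36. ]
yaw -7.608964834041347
lip front [[497.9, 254.5, 63.0], [488.2, 181.8, 63.0]] [493.1 218.2  63. ]
yaw -7.615861576881289
notch [[544.3, 240.2, 60.0], [536.8, 184.0, 60.0]] [540.5 212.1  60. ]
yaw -7.611210573040349
panel top [[617.2, 265.4, 60.0], [600.7, 142.3, 60.0]] [609.  203.9  60. ]
yaw -7.604660948459349
```

```bash
python3 -m handwheel '[{"x":-0.002,"y":-0.064,"z":0,"ax":0,"ay":-0.001,"az":0.009},{"x":0.0,"y":0,"z":0,"ax":0,"ay":0,"az":0},{"x":0.035,"y":0.002,"z":-0.095,"ax":0,"ay":0,"az":0},{"x":0.035,"y":0.002,"z":-0.095,"ax":0,"ay":0,"az":0},{"x":0.035,"y":0.002,"z":-0.095,"ax":0,"ay":0,"az":0},{"x":0.035,"y":0.002,"z":-0.095,"ax":0,"ay":0,"az":0},{"x":0.035,"y":0.002,"z":-0.095,"ax":0,"ay":0,"az":0},{"x":0.0,"y":0,"z":0,"ax":0,"ay":0,"az":0}]' 1;  python3 - <<'E'
from h import *
import pickle
p,im=snap("wrist","pre");pickle.dump(p,open("pre.pkl","wb"))
cv2.imwrite("pics/prec.png",im[60:400,120:520,::-1])
E
```

```text
clock: 5.05
position: [589.6, -171.7, 93.3]
ee_rot: [0.985, 0.026, 0.17, 0.002]
contact_force: [-0.8, 0.1, -0.3]
gripper_width: 85.6
grasp_force: 0.0
```

View pics/prec.png

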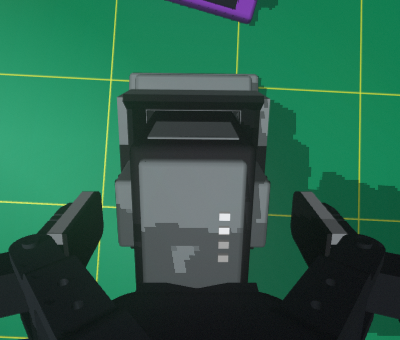

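The pack sits centred between the fingers, at columns 134–253 with the fingers at 100 and 293, only about 1 mm off towards +y. I'll go the last 18 mm and close.

```bash
python3 -m handwheel '[{"x":0.022,"y":0.005,"z":-0.04,"ax":0,"ay":0,"az":0},{"x":0.021,"y":0,"z":-0.04,"ax":0,"ay":0,"az":0},{"x":0,"y":0,"z":0,"ax":0,"ay":0,"az":0},{"x":0,"y":0,"z":0,"ax":0,"ay":0,"az":0},{"x":0,"y":0,"z":0,"ax":0,"ay":0,"az":0},{"x":0,"y":0,"z":0,"ax":0,"ay":0,"az":0},{"x":0,"y":0,"z":0,"ax":0,"ay":0,"az":0},{"x":0,"y":0,"z":0,"ax":0,"ay":0,"az":0}]'; python3 -m handwheel '[{"x":0,"y":0,"z":0,"ax":0,"ay":0,"az":0},{"x":0,"y":0,"z":0,"ax":0,"ay":0,"az":0},{"x":0,"y":0,"z":0,"ax":0,"ay":0,"az":0},{"x":0,"y":0,"z":0,"ax":0,"ay":0,"az":0},{"x":0,"y":0,"z":0,"ax":0,"ay":0,"az":0},{"x":0,"y":0,"z":0,"ax":0,"ay":0,"az":0},{"x":0,"y":0,"z":0,"ax":0,"ay":0,"az":0},{"x":0,"y":0,"z":0,"ax":0,"ay":0,"az":0}]' -1
```

```text
clock: 5.9
position: [599.1, -171.1, 80.5]
ee_rot: [0.985, 0.026, 0.173, 0.002]
contact_force: [-0.2, 0.0, 0.1]
gripper_width: 85.4
grasp_force: 0.0
clock: 6.7
position: [599.0, -169.8, 83.2]
ee_rot: [0.984, 0.026, 0.174, 0.002]
contact_force: [-9.9, 8.9, 17.3]
gripper_width: 47.7
grasp_force: 64.4
```

```bash
python3 - <<'E'
from h import *
p,im=snap("wrist","grip");q,s=snap("scene","grips")
a=cv2.resize(im[60:400,120:520],(400,340));b=cv2.resize(s[140:260,210:340],(369,340),interpolation=2)
cv2.imwrite("pics/gripc.png",np.hstack([a,b])[:,:,::-1]);print(arm.read_state()["gripper_width"],arm.read_state()["contact_force"],arm.read_state()["wrist_torque"])
E
```

```text
47.66440313316193 [-9.00514892  9.05894912 17.7025577 ] [2.86435334 1.7949683  0.91079882]
```

View pics/gripc.png

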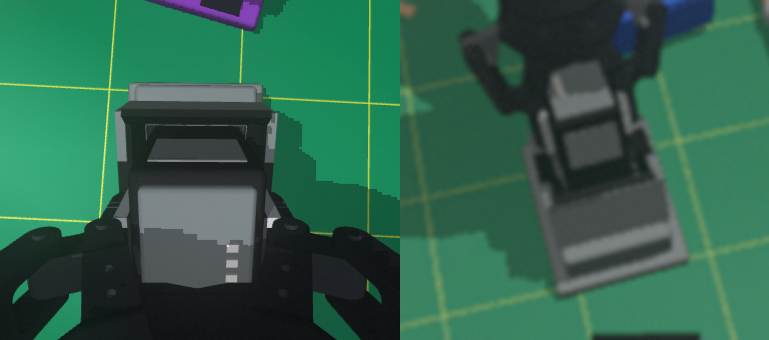

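The fingers have closed on the pack's sides near the buttons, but the 47.7 mm opening is below the expected 52 mm. I'll zoom in to see whether the buttons are pressed.

```bash
python3 - <<'E'
import cv2,numpy as np
a=cv2.imread("pics/grip.png")[230:320,220:420];b=cv2.imread("pics/pre.png")[200:330,200:400]
cv2.imwrite("pics/z.png",np.vstack([cv2.resize(cv2.convertScaleAbs(a,alpha=1.6),None,fx=3,fy=3,interpolation=2),cv2.resize(cv2.convertScaleAbs(b,alpha=1.6),(600,320),interpolation=2)]))
E
```

```text
(no output)
```

View pics/z.png

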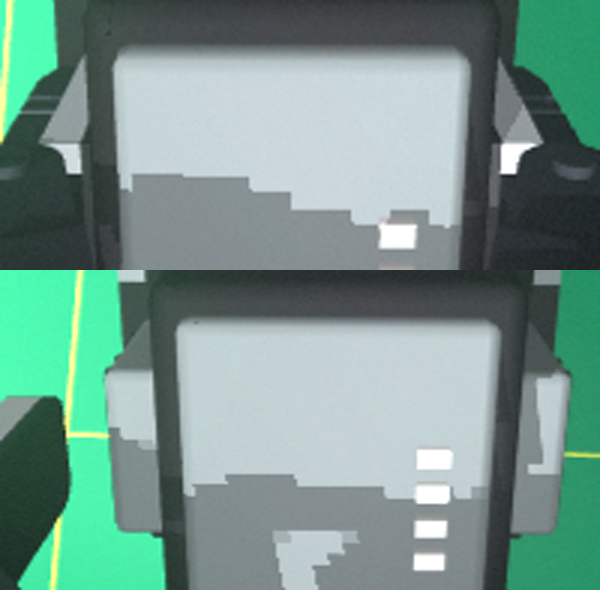

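The pad spacing scales to roughly 52–54 mm at button depth, which fits pressed buttons, though the view is ambiguous. A small 6 mm test lift along the axis will tell.

```bash
python3 -m handwheel '[{"x":-0.005,"y":0,"z":0.014,"ax":0,"ay":0,"az":0},{"x":-0.005,"y":0,"z":0.014,"ax":0,"ay":0,"az":0},{"x":0,"y":0,"z":0,"ax":0,"ay":0,"az":0},{"x":0,"y":0,"z":0,"ax":0,"ay":0,"az":0},{"x":0,"y":0,"z":0,"ax":0,"ay":0,"az":0},{"x":0,"y":0,"z":0,"ax":0,"ay":0,"az":0},{"x":0,"y":0,"z":0,"ax":0,"ay":0,"az":0},{"x":0,"y":0,"z":0,"ax":0,"ay":0,"az":0}]'
```

```text
clock: 7.6
position: [596.5, -171.0, 85.3]
ee_rot: [0.985, 0.026, 0.172, 0.002]
contact_force: [-0.3, 2.2, -6.1]
gripper_width: 47.3
grasp_force: 62.6
```

```bash
python3 -m handwheel '[{"x":-0.007,"y":0,"z":0.019,"ax":0,"ay":0,"az":0},{"x":-0.007,"y":0,"z":0.019,"ax":0,"ay":0,"az":0},{"x":-0.007,"y":0,"z":0.019,"ax":0,"ay":0,"az":0},{"x":0,"y":0,"z":0,"ax":0,"ay":0,"az":0},{"x":0,"y":0,"z":0,"ax":0,"ay":0,"az":0},{"x":0,"y":0,"z":0,"ax":0,"ay":0,"az":0},{"x":0,"y":0,"z":0,"ax":0,"ay":0,"az":0},{"x":0,"y":0,"z":0,"ax":0,"ay":0,"az":0}]'; python3 - <<'E'
from h import *
p,im=snap("wrist","l2")
cv2.imwrite("pics/l2c.png",cv2.convertScaleAbs(cv2.resize(im[150:350,170:470,::-1],None,fx=2,fy=2),alpha=1.5))
E
```

```text
clock: 8.4
position: [593.1, -171.1, 97.4]
ee_rot: [0.985, 0.026, 0.173, 0.002]
contact_force: [0.0, 2.0, -3.0]
gripper_width: 47.4
grasp_force: 62.8
```

View pics/l2c.png

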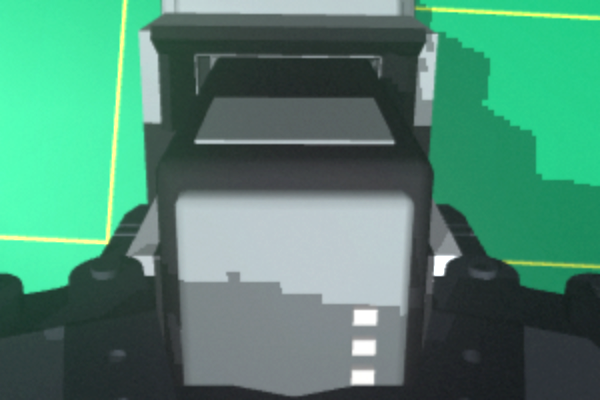

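The pack's panel stays at the same pixels in the wrist view, at crop columns 175–413, so it is rising with the gripper and is free of the charger. I'll lift it out, then turn upright and carry it over the floodlight.

```bash
python3 -m handwheel '[{"x":-0.03,"y":-0.001,"z":0.083,"ax":0,"ay":0,"az":0},{"x":-0.03,"y":-0.002,"z":0.083,"ax":0,"ay":0,"az":0},{"x":-0.03,"y":-0.002,"z":0.083,"ax":0,"ay":0,"az":0},{"x":-0.03,"y":-0.002,"z":0.083,"ax":0,"ay":0,"az":0},{"x":-0.03,"y":-0.002,"z":0.083,"ax":0,"ay":0,"az":0},{"x":-0.03,"y":-0.001,"z":0.083,"ax":0,"ay":0,"az":0},{"x":0,"y":0.05,"z":0.1,"ax":0,"ay":0,"az":0},{"x":0,"y":0.1,"z":0.05,"ax":0,"ay":0,"az":0}]'; python3 -m handwheel '[{"x":-0.01,"y":0.17,"z":0,"ax":0,"ay":0,"az":0},{"x":-0.01,"y":0.2,"z":0,"ax":-0.004,"ay":0.074,"az":0},{"x":-0.01,"y":0.2,"z":0,"ax":-0.004,"ay":0.074,"az":0},{"x":-0.01,"y":0.2,"z":0,"ax":-0.004,"ay":0.074,"az":0},{"x":-0.01,"y":0.2,"z":0,"ax":0,"ay":0,"az":-0.04},{"x":-0.01,"y":0.2,"z":0,"ax":0,"ay":0,"az":-0.04},{"x":-0.01,"y":0.2,"z":0,"ax":0,"ay":0,"az":-0.038},{"x":-0.01,"y":0.2,"z":0,"ax":0,"ay":0,"az":0}]'
```

```text
clock: 9.25
position: [557.5, -144.0, 229.0]
ee_rot: [0.984, 0.025, 0.174, 0.003]
contact_force: [0.2, 0.7, -3.7]
gripper_width: 47.5
grasp_force: 63.6
clock: 10.05
position: [541.0, 172.6, 226.6]
ee_rot: [0.998, -0.066, -0.001, 0.006]
contact_force: [0.6, -0.7, -4.3]
gripper_width: 47.2
grasp_force: 63.0
```

```bash
python3 -m handwheel '[{"x":0,"y":0.1,"z":0,"ax":0,"ay":0,"az":0},{"x":0,"y":0.1,"z":0,"ax":0,"ay":0,"az":0},{"x":0,"y":0,"z":-0.1,"ax":0,"ay":0,"az":0},{"x":0,"y":0,"z":-0.1,"ax":0,"ay":0,"az":0},{"x":0,"y":0,"z":-0.1,"ax":0,"ay":0,"az":0},{"x":0,"y":0,"z":-0.08,"ax":0,"ay":0,"az":0},{"x":0,"y":0,"z":0,"ax":0,"ay":0,"az":0},{"x":0,"y":0,"z":0,"ax":0,"ay":0,"az":0}]'; python3 - <<'E'
from h import *
s=arm.read_state();print(s["position"],s["ee_rot"],R.from_quat(s["ee_rot"]).as_matrix().round(4))
E
```

```text
clock: 10.85
position: [541.5, 210.6, 151.2]
ee_rot: [0.998, -0.065, -0.001, 0.007]
contact_force: [-0.5, -0.5, -3.2]
gripper_width: 47.1
grasp_force: 63.2
[541.46973168 210.62853871 151.21000417] [ 0.99784293 -0.06527697 -0.00132712  0.00682887] [[ 0.9915 -0.1303 -0.0035]
 [-0.1303 -0.9914 -0.0135]
 [-0.0018  0.0138 -0.9999]]
```

```bash
python3 -m handwheel '[{"x":-0.002,"y":0.008,"z":0,"ax":0.0086,"ay":-0.002,"az":-0.001},{"x":0,"y":0,"z":-0.05,"ax":0,"ay":0,"az":0},{"x":0,"y":0,"z":-0.05,"ax":0,"ay":0,"az":0},{"x":0,"y":0,"z":-0.04,"ax":0,"ay":0,"az":0},{"x":0,"y":0,"z":-0.04,"ax":0,"ay":0,"az":0},{"x":0,"y":0,"z":-0.03,"ax":0,"ay":0,"az":0},{"x":0,"y":0,"z":0,"ax":0,"ay":0,"az":0},{"x":0,"y":0,"z":0,"ax":0,"ay":0,"az":0}]'
```

```text
clock: 11.65
position: [540.6, 212.6, 108.8]
ee_rot: [0.998, -0.066, -0.0, -0.0]
contact_force: [-0.8, 0.5, -3.7]
gripper_width: 47.4
grasp_force: 63.2
```

```bash
python3 -m handwheel '[{"x":0,"y":0,"z":-0.02,"ax":0,"ay":0,"az":0},{"x":0,"y":0,"z":-0.02,"ax":0,"ay":0,"az":0},{"x":0,"y":0,"z":-0.02,"ax":0,"ay":0,"az":0},{"x":0,"y":0,"z":0,"ax":0,"ay":0,"az":0},{"x":0,"y":0,"z":0,"ax":0,"ay":0,"az":0},{"x":0,"y":0,"z":0,"ax":0,"ay":0,"az":0},{"x":0,"y":0,"z":0,"ax":0,"ay":0,"az":0},{"x":0,"y":0,"z":0,"ax":0,"ay":0,"az":0}]'
```

```text
clock: 12.45
position: [540.5, 212.6, 97.0]
ee_rot: [0.998, -0.066, -0.0, -0.0]
contact_force: [0.6, 0.2, -3.9]
gripper_width: 47.2
grasp_force: 63.2
```

Free so far. Continuing down to the plate.

```bash
python3 -m handwheel '[{"x":0,"y":0,"z":-0.02,"ax":0,"ay":0,"az":0},{"x":0,"y":0,"z":-0.02,"ax":0,"ay":0,"az":0},{"x":0,"y":0,"z":-0.01,"ax":0,"ay":0,"az":0},{"x":0,"y":0,"z":0,"ax":0,"ay":0,"az":0},{"x":0,"y":0,"z":0,"ax":0,"ay":0,"az":0},{"x":0,"y":0,"z":0,"ax":0,"ay":0,"az":0},{"x":0,"y":0,"z":0,"ax":0,"ay":0,"az":0},{"x":0,"y":0,"z":0,"ax":0,"ay":0,"az":0}]'
```

```text
clock: 13.25
position: [540.4, 212.6, 86.9]
ee_rot: [0.998, -0.066, -0.001, -0.0]
contact_force: [0.1, -0.0, -4.1]
gripper_width: 47.5
grasp_force: 63.2
```

```bash
python3 -m handwheel '[{"x":0,"y":0,"z":-0.015,"ax":0,"ay":0,"az":0},{"x":0,"y":0,"z":-0.01,"ax":0,"ay":0,"az":0},{"x":0,"y":0,"z":0,"ax":0,"ay":0,"az":0},{"x":0,"y":0,"z":0,"ax":0,"ay":0,"az":0},{"x":0,"y":0,"z":0,"ax":0,"ay":0,"az":0},{"x":0,"y":0,"z":0,"ax":0,"ay":0,"az":0},{"x":0,"y":0,"z":0,"ax":0,"ay":0,"az":0},{"x":0,"y":0,"z":0,"ax":0,"ay":0,"az":0}]'
```

```text
clock: 14.05
position: [540.6, 212.6, 82.1]
ee_rot: [0.998, -0.066, -0.0, -0.0]
contact_force: [-2.0, -0.3, 1.9]
gripper_width: 47.4
grasp_force: 63.7
```

```bash
python3 -m handwheel '[{"x":0,"y":0,"z":-0.015,"ax":0,"ay":0,"az":0},{"x":0,"y":0,"z":-0.015,"ax":0,"ay":0,"az":0},{"x":0,"y":0,"z":0,"ax":0,"ay":0,"az":0},{"x":0,"y":0,"z":0,"ax":0,"ay":0,"az":0},{"x":0,"y":0,"z":0,"ax":0,"ay":0,"az":0},{"x":0,"y":0,"z":0,"ax":0,"ay":0,"az":0},{"x":0,"y":0,"z":0,"ax":0,"ay":0,"az":0},{"x":0,"y":0,"z":0,"ax":0,"ay":0,"az":0}]'
```

```text
clock: 14.85
position: [540.6, 212.6, 76.0]
ee_rot: [0.998, -0.066, -0.0, -0.0]
contact_force: [-0.5, 0.7, 2.9]
gripper_width: 47.4
grasp_force: 63.7
```

```bash
python3 -m handwheel '[{"x":0,"y":0,"z":-0.01,"ax":0,"ay":0,"az":0},{"x":0,"y":0,"z":-0.005,"ax":0,"ay":0,"az":0},{"x":0,"y":0,"z":0,"ax":0,"ay":0,"az":0},{"x":0,"y":0,"z":0,"ax":0,"ay":0,"az":0},{"x":0,"y":0,"z":0,"ax":0,"ay":0,"az":0},{"x":0,"y":0,"z":0,"ax":0,"ay":0,"az":0},{"x":0,"y":0,"z":0,"ax":0,"ay":0,"az":0},{"x":0,"y":0,"z":0,"ax":0,"ay":0,"az":0}]'
```

```text
clock: 15.65
position: [540.7, 212.7, 74.7]
ee_rot: [0.998, -0.066, 0.0, -0.0]
contact_force: [-4.3, -0.2, 12.0]
gripper_width: 47.7
grasp_force: 64.6
```

The pack is on the floor. I'll add a little preload, then release while following the pads' backswing.

```bash
python3 -m handwheel '[{"x":0,"y":0,"z":-0.01,"ax":0,"ay":0,"az":0},{"x":0,"y":0,"z":0,"ax":0,"ay":0,"az":0},{"x":0,"y":0,"z":0,"ax":0,"ay":0,"az":0},{"x":0,"y":0,"z":0,"ax":0,"ay":0,"az":0},{"x":0,"y":0,"z":0,"ax":0,"ay":0,"az":0},{"x":0,"y":0,"z":0,"ax":0,"ay":0,"az":0},{"x":0,"y":0,"z":0,"ax":0,"ay":0,"az":0},{"x":0,"y":0,"z":0,"ax":0,"ay":0,"az":0}]'
```

```text
clock: 16.45
position: [540.8, 212.7, 74.7]
ee_rot: [0.998, -0.065, 0.0, -0.0]
contact_force: [-7.5, 0.1, 21.6]
gripper_width: 47.0
grasp_force: 65.6
```

```bash
python3 -m handwheel '[{"x":0,"y":0,"z":-0.015,"ax":0,"ay":0,"az":0},{"x":0,"y":0,"z":-0.01,"ax":0,"ay":0,"az":0},{"x":0,"y":0,"z":0,"ax":0,"ay":0,"az":0},{"x":0,"y":0,"z":0,"ax":0,"ay":0,"az":0},{"x":0,"y":0,"z":0,"ax":0,"ay":0,"az":0},{"x":0,"y":0,"z":0,"ax":0,"ay":0,"az":0},{"x":0,"y":0,"z":0,"ax":0,"ay":0,"az":0},{"x":0,"y":0,"z":0,"ax":0,"ay":0,"az":0}]' 1; python3 - <<'E'
from h import *
p,im=snap("wrist","rel")
q=R.from_euler("z",-7.6,degrees=True)
for z in (24+98,24+98+4.5,24+98+12): print(z,proj(p,[q.apply([29.5,s*20.5,0])+[538.3,212.6,z] for s in(1,-1)]).round(1).tolist())
cv2.imwrite("pics/relc.png",cv2.convertScaleAbs(cv2.resize(im[150:350,170:470,::-1],None,fx=2,fy=2),alpha=1.4))
E
```

```text
clock: 17.25
position: [540.5, 212.5, 65.8]
ee_rot: [0.998, -0.066, -0.001, -0.0]
contact_force: [-0.0, 0.1, -0.1]
gripper_width: 85.3
grasp_force: 0.0
122 [[245.2, 259.3], [382.5, 259.4]]
126.5 [[241.7, 266.3], [385.7, 266.3]]
134 [[235.2, 279.5], [391.7, 279.5]]
```

View pics/relc.png

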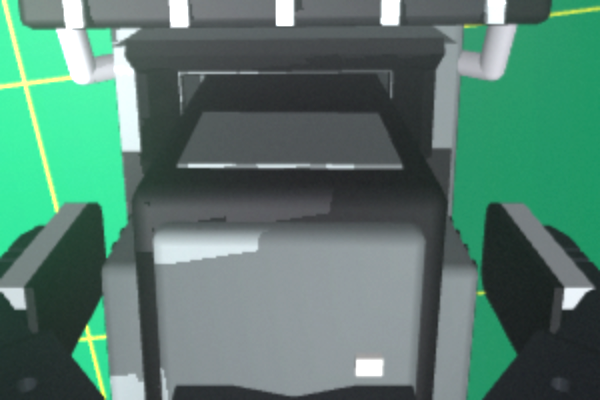

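The pack's panel is at columns 246–382, row 261 in full-image pixels. That matches a pack near the floor (137 px wide) rather than lifted by the plate (156 px), and both buttons are out. I'll withdraw straight up.

```bash
python3 -m handwheel '[{"x":0,"y":0,"z":0.05,"ax":0,"ay":0,"az":0},{"x":0,"y":0,"z":0.1,"ax":0,"ay":0,"az":0},{"x":0,"y":0,"z":0.1,"ax":0,"ay":0,"az":0},{"x":0,"y":0,"z":0.15,"ax":0,"ay":0,"az":0},{"x":0,"y":0,"z":0.15,"ax":0,"ay":0,"az":0},{"x":0,"y":0,"z":0.15,"ax":0,"ay":0,"az":0},{"x":0,"y":0,"z":0,"ax":0,"ay":0,"az":0},{"x":0,"y":0,"z":0,"ax":0,"ay":0,"az":0}]' 1; python3 - <<'E'
from h import *
p,im=snap("wrist","fin")
g=cv2.cvtColor(im,cv2.COLOR_RGB2GRAY);q=R.from_euler("z",-7.6,degrees=True)
for z in(122,126.5,134):
    uv=proj(p,[q.apply([29.5*a,s*20.5,0])+[538.3,212.6,z] for a,s in((1,1),(1,-1),(-1,-1),(-1,1))]);print(z,uv.round(1).tolist())
u=uv.mean(0).astype(int);print(u)
for dy in(-10,0,10):
    r=cv2.GaussianBlur(g,(1,5),0)[u[1]+dy].astype(int);print(r[u[0]-55:u[0]+56].tolist())
E
```

```text
clock: 18.1
position: [540.5, 212.7, 207.2]
ee_rot: [0.998, -0.066, 0.0, -0.001]
contact_force: [0.0, -0.4, 0.0]
gripper_width: 85.1
grasp_force: 0.0
122 [[287.8, 174.2], [344.0, 174.3], [342.2, 249.1], [289.6, 249.0]]
126.5 [[287.2, 175.3], [344.5, 175.4], [342.6, 251.4], [289.1, 251.4]]
134 [[286.3, 177.3], [345.4, 177.4], [343.4, 255.6], [288.2, 255.6]]
[315 216]
[109, 109, 109, 108, 108, 109, 105, 107, 119, 129, 133, 134, 111, 67, 58, 109, 134, 143, 141, 137, 133, 132, 131, 128, 103, 52, 46, 51, 58, 62, 110, 124, 133, 130, 132, 132, 132, 132, 132, 132, 132, 132, 132, 132, 131, 131, 131, 131, 131, 131, 130, 130, 130, 131, 131, 130, 130, 128, 128, 127, 128, 129, 129, 118, 123, 124, 121, 118, 117, 117, 158, 190, 194, 194, 190, 179, 135, 129, 129, 130, 128, 119, 97, 55, 51, 47, 41, 36, 57, 80, 84, 85, 86, 87, 124, 126, 118, 96, 50, 63, 85, 87, 88, 84, 75, 63, 67, 67, 67, 66, 66]
[108, 109, 109, 110, 109, 108, 109, 92, 115, 123, 133, 129, 132, 133, 125, 93, 125, 139, 129, 133, 132, 132, 131, 129, 112, 58, 45, 49, 56, 59, 108, 120, 132, 132, 132, 131, 131, 131, 131, 132, 131, 131, 132, 131, 131, 131, 130, 130, 130, 130, 130, 129, 130, 130, 130, 130, 129, 130, 129, 129, 129, 129, 130, 130, 130, 129, 130, 129, 128, 129, 134, 135, 135, 135, 136, 129, 118, 128, 129, 130, 131, 114, 90, 49, 43, 40, 39, 38, 73, 84, 86, 87, 125, 127, 125, 127, 108, 80, 75, 87, 88, 89, 89, 81, 72, 60, 67, 68, 68, 97, 99]
[108, 107, 108, 107, 108, 107, 108, 108, 106, 115, 122, 127, 127, 129, 133, 117, 120, 128, 130, 126, 122, 121, 121, 120, 109, 63, 47, 48, 54, 57, 100, 118, 130, 126, 131, 130, 131, 131, 130, 131, 131, 131, 130, 130, 130, 130, 129, 129, 129, 129, 130, 129, 130, 130, 129, 129, 130, 130, 130, 129, 130, 130, 130, 130, 129, 129, 129, 129, 130, 137, 178, 181, 177, 173, 171, 146, 130, 129, 129, 129, 130, 108, 79, 48, 50, 44, 39, 43, 76, 84, 84, 84, 84, 118, 121, 119, 99, 98, 127, 121, 120, 121, 114, 99, 92, 98, 99, 99, 98, 99, 99]
```

```bash
python3 -c "
from bench import arm
print(arm.job_done())"
```

```text
the job is handed in; nothing more can be done
None
```

I moved the pack from the charger to the floodlight's well and handed the job in at about 18 s. From its size in the last wrist views it stayed down with both buttons out, so it looks locked; no verdict came back, and I didn't check the file, pliers and dowel block afterwards.

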